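# Uncover the spring V-nest and hold a lens barrel pressed in it

### The job

Take the orange dust cover off the spring-loaded V-nest and park it by slipping its eye over the upright post, so that it lies flat on the round foot, released. Then pick the black lens barrel out of the white tray, seat it centrally along the V-groove on both flanks, and press it down until the nest has sunk about 5 mm against its springs, not onto its stop. Finish while still holding it pressed like that, and leave the other things on the bench where they are.

Things in the scene. Friction and masses are not known exactly. Their poses are not given: they have to be found in the camera images.
- vblock: Fixed dark steel base of the V-nest, 130 (x) by 90 (y) by 20 mm high; origin: centre of its underside, on the bench; x runs along the V-groove. Above it floats the nest on springs: a floor plate 112 x 64 mm, its top 44 mm over the bench, with a V-piece at each end. Between the V-pieces 55 mm along x are open for fingers, down to the floor plate.
- nest (a joint): How far the nest has sunk, in m: 0 up, 0.010 on its stop. It is preloaded: it begins to sink at 4 N downward force (the barrel's weight alone does not sink it), then 1 N more per mm.
- nest_floor (a point): Middle of the nest floor plate's underside, 34 mm over the bench, moves with the nest. The two V-pieces reach from 27.5 to 52.5 mm either side of the middle along x; 90 degree V, apex 54 mm and flat top lands 74 mm over the bench (nest up), opening 40 mm wide, 64 mm over the outsides.
- seat (a point): Point in the nest, in the middle of the groove, where the centre of a seated barrel lies: 79.5 mm over the bench with the nest up; moves down with the nest. Its axes are the vblock's. A barrel gripped stiffly only a few tenths of a mm off the groove's middle bears on one flank alone: let it settle in the V (for instance let go and press on its top), or ease it sideways.
- cover: Loose orange dust cover, a plate 130 (x) by 70 (y) by 5 mm lying on the nest's lands, roughly along the groove; origin: centre of its underside. An upright black fin stands on it from x = -10 to +30 mm, 10 mm thick in y, 36 mm high above the plate: pinch it across y. Mass about 0.12 kg.
- cover_eye (a point): Centre of the cover's eye, a through hole of 24 mm diameter, on its underside at x = -40 mm.
- cover_grip (a point): Good grip point in the fin, at x = +10 mm, z = 29 mm of the cover.
- stand: Fixed parking stand: a round aluminium foot 120 mm across and 20 mm high with an upright steel post of 14 mm diameter in its centre; origin: centre of its underside on the bench.
- post_tip (a point): Top of the post, 67 mm over the bench (47 mm over the foot's top; the last 7 mm taper).
- tray: Fixed white tray, 130 (x) by 64 (y) mm, holding the barrel along its x axis on two cross bars at x = +-45 mm (12 mm long in x), with cheeks 28 mm high at its sides (40 mm apart); between the bars its floor is only 6 mm high. Origin: centre of its underside.
- barrel: Loose black lens barrel, a cylinder 36 mm in diameter and 120 mm long, with brass rims and glass ends; origin at its centre, on its axis; x along the axis (it may be rolled about it, the ends are alike). It lies in the tray, its axis 36 mm over the bench. Mass 0.14 to 0.28 kg.
- stub_holder: Bystander to leave alone: a black sample-stub holder, round, 52 mm across and 35 mm high, on the far side of the nest; origin at its underside, centre.
- amber_jar: Bystander to leave alone: an amber jar with white cap, 48 mm across, 85 mm high, on the far side of the nest; origin at its underside, centre.
- dish: Bystander to leave alone: a white shallow dish, 64 mm across, 14 mm high, between robot and nest; origin at its underside, centre.
- spacer: Bystander to leave alone: a brass spacer ring, 48 mm across, 10 mm high, between robot and nest; origin at its underside, centre.
- driver: Bystander to leave alone: a small screwdriver, 150 mm, grey handle, lying at the left edge of the work area; origin at its underside (middle of its length).
- weight: Bystander to leave alone: a steel knob weight, 36 mm across, 44 mm high, at the right edge of the work area; origin at its underside, centre.
There are look-alikes about, which are no part of the job. Several things have the shape of the cover; the one meant has the colours described above.

How it is judged:
On the way, in this order (a step that is already met when the one before it is completed fails the run):
1. the cover is parked: its eye over the post, flat on the foot, released (horizontal distance between cover_eye and post_tip below 0.009 m and z of cover_eye in the frame of stand between 0.015 and 0.026 m and angle between cover's own z axis and vertical below 0.12 rad and contact force between the fingers and cover below 0.1 N), for 0.2 s.
2. the barrel lies in the V on both flanks (contact force between any of nest_c0, nest_c1 and barrel above 0.5 N and contact force between any of nest_c2, nest_c3 and barrel above 0.5 N and contact force between any of nest_c0, nest_c2 and barrel above 0.2 N and contact force between any of nest_c1, nest_c3 and barrel above 0.2 N and angle between the x axis of barrel and the x axis of vblock, either way round below 0.06 rad and distance between barrel and seat below 0.014 m and y of barrel in the frame of seat between -0.003 and 0.003 m and z of barrel in the frame of seat below 0.003 m), for 0.2 s.
At the end, for the whole second after the job is handed in: Cover released, flat on the stand's foot (0.12 rad), eye within 9 mm of the post axis. Barrel along the V (0.06 rad), centre within 14 mm of the seat, 3 mm sideways and upward, pressing on both flanks (over 1.2 N) at both ends, nest sunk 2 to 8.5 mm, fingers on the barrel (over 2 N), all at rest (all of step 1 and contact force between any of nest_c0, nest_c1 and barrel above 1.2 N and contact force between any of nest_c2, nest_c3 and barrel above 1.2 N and contact force between any of nest_c0, nest_c2 and barrel above 0.2 N and contact force between any of nest_c1, nest_c3 and barrel above 0.2 N and angle between the x axis of barrel and the x axis of vblock, either way round below 0.06 rad and distance between barrel and seat below 0.014 m and y of barrel in the frame of seat between -0.003 and 0.003 m and z of barrel in the frame of seat below 0.003 m and value of joint nest between 0.002 and 0.0085 m and contact force between the fingers and barrel above 2 N and linear speed of each of barrel, cover below 0.01 m/s); the arm keeps its last pose, push and grip.
It fails at once if the barrel dropped onto the bench (height (world z) of barrel below 0.026 m).
It fails at once if a bystander moved more than 25 mm (distance of any of stub_holder, amber_jar, dish, spacer, driver, weight from where it was at the start of the episode above 0.025 m).
It also fails if it takes over 61 s, if anything falls off the work surface, if the arm or the gripper's body presses on something with over 40 N, if the wrist force passes 120 N, or if a joint passes its speed limit or range.

### The arm

A 7-joint arm with a two-finger parallel gripper is mounted at the origin on the work surface. World frame = base frame: x ahead of the robot, y to its left, z up, the work surface at z = 0. Lengths are in m, angles in rad, forces in N, time in s.
With the tool pointing down it reaches from about 0.425 to 0.825 m from the base axis. Payload 3.6 kg.
Tool frame: the origin (TCP) lies on the centre line of the jaws, within the pads' length; the fingertips stand robot.tcp_to_tips ahead of it and the grasp point (between the pads) lies 6 mm ahead of it (robot.tcp_to_tips is the distance from the TCP to the fingertips, in m); x points along the fingers, y is the direction in which the jaws open and shut, and the axes are right-handed (so a half turn about x gives the same grasp; the last joint's range is limited). The gripper opens to 85 mm and grips with 20 to 120 N. Pads are 22 mm wide; open, the fingers measure 114 mm over their backs; the gripper's body (76 mm by 85 mm) begins 54 mm behind the grasp point. The pads swing forward as they close: fully open they stand 13 mm farther back than shut.
Start: joints at [1.163, 0.615, -0.013, 1.423, 0.008, 1.103, -0.04], TCP at [0.242, -0.603, 0.256] pointing down, gripper open.
Joint ranges: [-3.12, 3.12], [-0.3, 2.06], [-1.34, 1.32], [0.26, 2.42], [-1.36, 4.5], [0.01, 1.98], [-2.84, 2.84]. Speed limits (rad/s): [2.79, 2.79, 3.14, 3.14, 3.14, 3.14, 3.14].

### API

Orientations are given as a unit quaternion [w, x, y, z].
In Python, from workcell import monitor, optics, robot gives the robot as it stands.
- The arm moves only by the shell command python3 -m inch 'ROWS' [OPENING] [FORCE]. ROWS is JSON, a list of rows, each a list of 6 numbers: the shift along the tool's x, y, z scaled (see below), then the turn, a rotation vector about the tool's x, y, z scaled (see below). In form: [[tx, ty, tz, wx, wy, wz], ...]. A call has 1 to 12 rows; each row is the pose to reach, as a shift and turn from the pose measured when the call began, along the tool's axes at that moment, turning the shorter way round; what a row does not reach only later rows make up. The controller multiplies each number of a shift by 0.1 m and each number of a turn by 360 degrees. A row lasts 1/10 s, in which the tool goes at most 50 mm and 8.59 degrees, less where a joint would pass 70% of its speed; a pose out of reach is approached as far as the arm can. A call with a number of a shift or a turn outside -1 to 1 is refused whole. A call with a gripper value outside its range is refused whole. OPENING is the opening, from 0 (shut) to 1 (fully open), set as the call begins (- or left out, the last holds). The fingers move at their own pace and stop on an object; FORCE is the grip in N (left out, the last holds). Time passes only in rows, so rows that repeat a pose let the fingers close. It gives the time, the measured TCP pose, the force and the opening at its end, in the units of the state.
- monitor.state(): the state, without advancing time (a new reading comes with each control period).
- optics.read_camera(name): name is "side" or "top"; returns the picture (480x640x3 uint8, red, green, blue); there is no depth.
- optics.camera_info(name): a dict with "mtx" (3x3 intrinsics, pixels), "R" (3x3) and "t" (3): a world point X has camera coordinates R X + t. Camera axes: x right, y down, z forward; pixel columns grow to the right and rows downward; lengths in m; the calibration is good to about 2 mm. A picture is of the moment at which its call begins. camera_info takes no time and is no camera call.
- robot.finish_job(): hands the job in, once; it reports no verdict.
The state is a dict: "time_s": time; "joints": joint angles; "dq": joint speeds; "tau": joint torques, N m; "ee_pos": TCP position; "orientation": TCP orientation; "contact_force": force on the tool from outside, world axes, zero at the start; "torque": the same for the moment, N m; "finger_gap": finger opening in m.
Only numpy, scipy, OpenCV 4.12 (cv2) and the standard library are available. Lean on these libraries where they do the work, as an engineer would, in place of code of your own. Each camera call takes 0.05 s, during which the arm holds its last target.

## Working session

There is one attempt and no reset: what is moved stays moved. The work goes in short steps, Python scripts to look and compute and a shell command to move; the robot and the scene stay as the last step left them, time stands still between calls to the robot, and variables do not carry over. Pictures are saved under pics/ and viewed, and the job is handed in when it is done.

```bash
mkdir -p pics; ls; python3 - <<'E'
from workcell import monitor, optics, robot
import cv2
print(monitor.state()); print(robot.tcp_to_tips)
for n in("side","top"):
    cv2.imwrite(f"pics/{n}0.png",optics.read_camera(n)[:,:,::-1]); print(optics.camera_info(n))
E
```

```text
pics
{'time_s': 0.0, 'joints': array([ 1.16350532,  0.61592285, -0.01259098,  1.42493753,  0.00809022,
        1.10339198, -0.04041534]), 'dq': array([ 1.28073931e-03, -1.27397403e-04,  8.21734108e-05,  4.75325402e-04,
        3.83997390e-04, -1.43032457e-03, -1.97798076e-03]), 'tau': array([ 4.16320665e-05, -4.69206226e+01,  2.59285066e-01, -1.71032184e+01,
        9.95019916e-03,  9.55322699e-03,  2.89069547e-06]), 'ee_pos': array([ 0.24130876, -0.60277786,  0.25512298]), 'orientation': array([-0.1329242 , -0.69413657, -0.13472989,  0.69451669]), 'contact_force': array([0.48426937, 0.2856603 , 0.30945728]), 'torque': array([0.01705074, 0.01200578, 0.01614151]), 'finger_gap': 0.08528738107170108}
0.025
{'mtx': array([[610.66435015,   0.        , 329.3303705 ],
       [  0.        , 610.66435015, 239.99375612],
       [  0.        ,   0.        ,   1.        ]]), 'R': array([[-0.67823111, -0.73484469,  0.00241583],
       [-0.46588974,  0.42744985, -0.7747473 ],
       [ 0.56828629, -0.52658323, -0.63226639]]), 't': array([0.38757207, 0.35402729, 0.92304202])}
{'mtx': array([[478.10933982,   0.        , 317.31334087],
       [  0.        , 478.10933982, 235.28517561],
       [  0.        ,   0.        ,   1.        ]]), 'R': array([[-0.01178955, -0.9998497 ,  0.01271178],
       [-0.99680237,  0.01074694, -0.07918045],
       [ 0.07903193, -0.01360464, -0.99677925]]), 't': array([-0.00654544,  0.58102638,  1.09349194])}
```

View pics/top0.png

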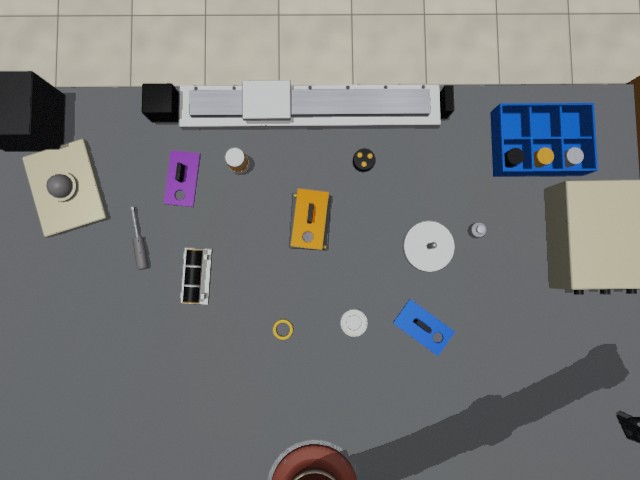

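View pics/side0.png

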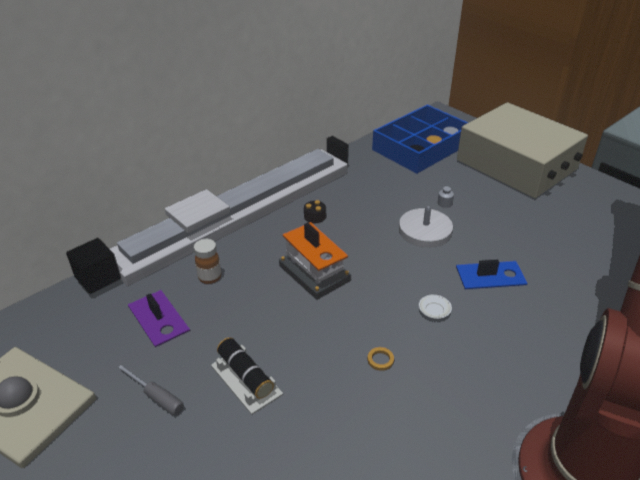

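The top view shows three cover-shaped plates: orange at (310,219), which sits on the nest; purple at (182,178); and blue at (425,327). I choose the orange one and check it in a crop. The stand is at (430,246) and the tray with the barrel at (196,276).

```bash
cat > h.py <<'E'
import numpy as np, cv2
from workcell import monitor, optics, robot
def ray(n,uv):
    c=optics.camera_info(n); R,t,K=c['R'],c['t'],c['mtx']
    return -R.T@t, R.T@np.linalg.inv(K)@np.array([uv[0],uv[1],1.])
def onz(n,uv,z):
    o,d=ray(n,uv); return o+d*(z-o[2])/d[2]
def proj(n,X):
    c=optics.camera_info(n); p=c['mtx']@(c['R']@np.asarray(X,float)+c['t']); return p[:2]/p[2]
def tri(a,b):
    (o1,d1),(o2,d2)=ray('top',a),ray('side',b)
    s=np.linalg.lstsq(np.c_[d1,-d2],o2-o1,rcond=None)[0]
    p,q=o1+s[0]*d1,o2+s[1]*d2
    return (p+q)/2,np.linalg.norm(p-q)
def hsv(im): return cv2.cvtColor(im,cv2.COLOR_RGB2HSV)
def big(m,c=None):
    n,l,s,ce=cv2.connectedComponentsWithStats(m.astype(np.uint8))
    i=1+np.argmax(s[1:,4]); return l==i,s[i],ce[i]
E
python3 - <<'E'
from h import *
im=cv2.imread('pics/top0.png'); sd=cv2.imread('pics/side0.png')
a=cv2.resize(im[130:350,160:460],None,fx=2.6,fy=2.6,interpolation=cv2.INTER_CUBIC); cv2.imwrite('pics/c1.png',a)
b=cv2.resize(sd[190:410,200:460],None,fx=2.6,fy=2.6,interpolation=cv2.INTER_CUBIC); cv2.imwrite('pics/c2.png',b)
H=hsv(im[:,:,::-1].copy())
m=(H[...,0]>8)&(H[...,0]<22)&(H[...,1]>180)&(H[...,2]>120); m[:180]=0;m[260:]=0;m[:,:285]=0;m[:,335:]=0
mm,s,ce=big(m); print(s)
r=cv2.minAreaRect(np.argwhere(mm)[:,::-1].astype(np.float32)); bx=cv2.boxPoints(r)
P=np.array([onz('top',p,.079) for p in bx]); print(bx,P, np.linalg.norm(np.roll(P,1,0)-P,axis=1),P.mean(0))
# white
w=(H[...,1]<40)&(H[...,2]>150); n,l,s,c=cv2.connectedComponentsWithStats(w.astype(np.uint8))
for i in range(1,n):
    if s[i,4]>60: print(s[i],c[i])
E
```

```text
[ 291  189   38   60 1564]
[[290.44614 245.43079]
 [297.58463 188.32309]
 [328.6     192.20001]
 [321.46152 249.30771]] [[ 0.55460408  0.04737761  0.079     ]
 [ 0.68220854  0.03050064  0.079     ]
 [ 0.6727902  -0.03870156  0.079     ]
 [ 0.54525338 -0.02115321  0.079     ]] [0.0691658  0.1287157  0.06984017 0.12873844] [0.61371405 0.00450587 0.079     ]
[    0     0   640   127 56827] [318.19399229  55.37066887]
[  59    0  146   15 2177] [131.49793294   7.00229674]
[ 352    0  144   14 2004] [423.49750499   6.49500998]
[568   0  72  13 917] [603.69356598   6.01635769]
[  23  139   82   98 4553] [ 63.5477707  187.91719745]
[225 148  19  19 282] [234.17730496 156.61702128]
[567 148  17  16 206] [574.8592233  155.35436893]
[ 566  180   74  109 7671] [604.12775388 233.55207926]
[ 404  221   51   51 1966] [428.81892167 245.92166836]
[472 223  14  14 139] [478.65467626 229.17985612]
[180 248  18  55 157] [184.76433121 274.23566879]
[203 249   9  46 224] [206.73214286 270.70982143]
[199 294   9  11  65] [203.21538462 299.69230769]
[341 309  27  28 585] [353.63418803 322.63418803]
```

View pics/c1.png

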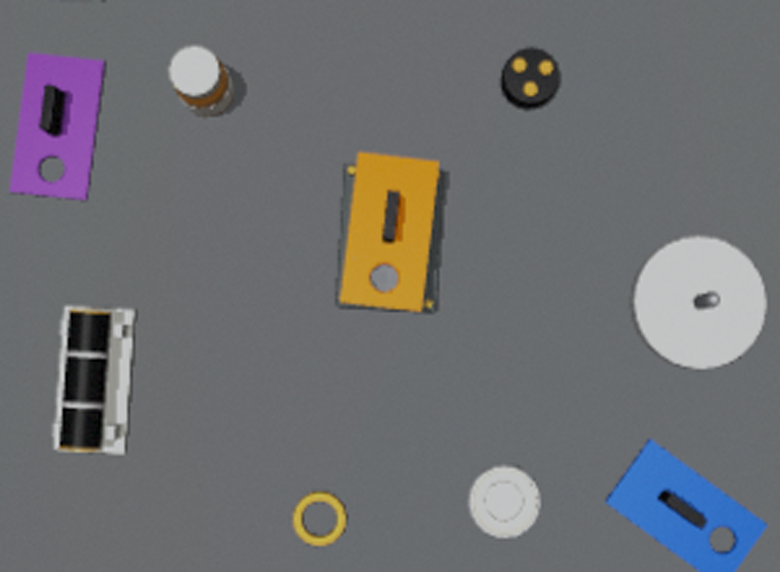

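View pics/c2.png

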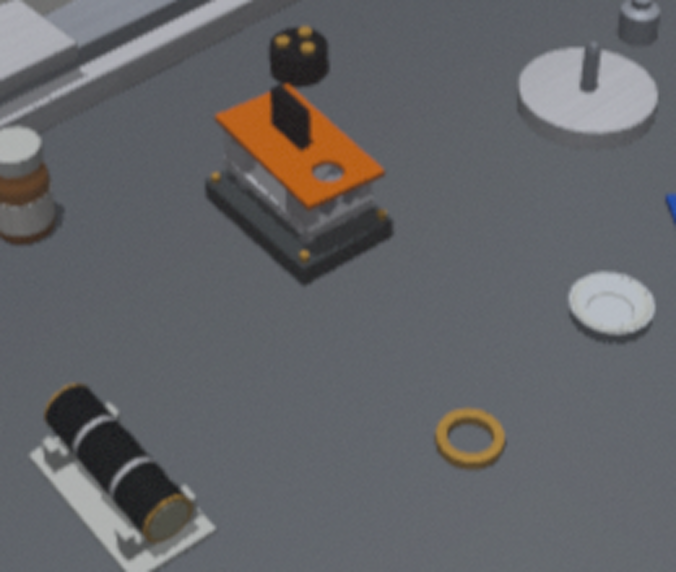

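The crop confirms it: the orange plate lies on the nest, with the fin upright at crop px (392,215) and the eye at (385,278), on the robot's side. Next I measure the stand, barrel and tool axes.

```bash
python3 - <<'E'
from h import *
from scipy.spatial.transform import Rotation as Ro
im=cv2.imread('pics/top0.png')[:,:,::-1].copy(); sd=cv2.imread('pics/side0.png')[:,:,::-1].copy()
H=hsv(im)
w=(H[...,1]<60)&(H[...,2]>130); w[:,:400]=0;w[:,460:]=0;w[:215]=0;w[280:]=0
c=max(cv2.findContours(w.astype(np.uint8),0,1)[0],key=cv2.contourArea)
pts=np.array([onz('top',p,.02)[:2] for p in c[:,0]]); ce,r=cv2.minEnclosingCircle(pts.astype(np.float32)); print('foot top',ce,r, cv2.fitEllipse(c))
e=cv2.fitEllipse(c); print(onz('top',e[0],.02))
# cover eye hole + fin
gray=im[215:260,290:330]
g=H[215:260,285:335]; hm=np.zeros(H.shape[:2],bool); hm[225:246,298:318]=H[225:246,298:318,1]<120
m,s,cc=big(hm); print('eye px',cc,s,onz('top',cc,.0765))
fm=np.zeros(H.shape[:2],bool); fm[195:228,300:325]=H[195:228,300:325,2]<70
m,s,cc=big(fm); print('fin',cc,s, proj('top',[.6137+.01*.991,.0045-.01*.135,.079]),proj('top',[.6137+.01*.991,.0045-.01*.135,.115]))
# barrel
b=np.zeros(H.shape[:2],bool); b[240:310,175:220]=H[240:310,175:220,2]<60
b=cv2.morphologyEx(b.astype(np.uint8),cv2.MORPH_CLOSE,np.ones((5,5)))
m,s,cc=big(b); r=cv2.minAreaRect(np.argwhere(m)[:,::-1].astype(np.float32)); bx=cv2.boxPoints(r)
for z in(.036,.045): 
  P=np.array([onz('top',p,z) for p in bx]); print('barrel',s,cc,P.round(4).tolist(),np.linalg.norm(np.roll(P,1,0)-P,axis=1),P.mean(0))
# tray
for n in('side','top'): print(n,[proj(n,x).round(1) for x in([.6137,.0045,.079],[.62,.003,.115],[*ce,.02],[*ce,.067])])
st=monitor.state();q=st['orientation'];print(Ro.from_quat(np.r_[q[1:],q[0]]).as_matrix())
E
```

```text
foot top (0.5541105270385742, -0.2748804986476898) 0.06044698879122734 ((428.89923095703125, 245.82879638671875), (49.59011459350586, 50.87596130371094), 143.07603454589844)
[ 0.55354082 -0.27449745  0.02      ]
eye px [307.34831461 236.4494382 ] [302 232  11  10  89] [0.57432358 0.00980259 0.0765    ]
fin [309.80952381 212.6984127 ] [307 204   6  19  63] [310.10441066 214.25041068] [310.0656099  212.19063826]
barrel [183 250  19  52 780] [192.37692308 275.81923077] [[0.4337, 0.2948, 0.036], [0.5497, 0.2873, 0.036], [0.5467, 0.2524, 0.036], [0.4307, 0.2601, 0.036]] [0.03473853 0.1161602  0.03503382 0.11617938] [0.49020162 0.27366339 0.036     ]
barrel [183 250  19  52 780] [192.37692308 275.81923077] [[0.4342, 0.2924, 0.045], [0.5492, 0.285, 0.045], [0.5462, 0.2504, 0.045], [0.4313, 0.258, 0.045]] [0.03445433 0.11520985 0.0347472  0.11522888] [0.49022182 0.27144153 0.045     ]
side [array([313.4, 244.4]), array([311.6, 228.5]), array([424.6, 223.4]), array([426.8, 206.5])]
top [array([309.5, 218.7]), array([310.2, 213.9]), array([429.1, 245.6]), array([434.2, 244.4])]
[[-8.64735933e-04  3.71803461e-01 -9.28311068e-01]
 [ 2.16856904e-03 -9.28308535e-01 -3.71804466e-01]
 [-9.99997275e-01 -2.33461932e-03 -3.53972695e-06]]
```

```bash
python3 - <<'E'
import cv2
im=cv2.imread('pics/top0.png'); sd=cv2.imread('pics/side0.png')
cv2.imwrite('pics/c3.png',cv2.resize(im[235:315,165:230],None,fx=7,fy=7,interpolation=cv2.INTER_NEAREST))
cv2.imwrite('pics/c4.png',cv2.resize(sd[330:415,200:290],None,fx=7,fy=7,interpolation=cv2.INTER_NEAREST))
E
```

```text
(no output)
```

View pics/c3.png

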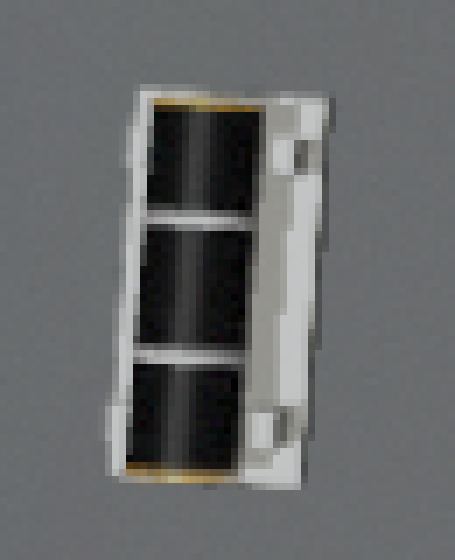

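View pics/c4.png

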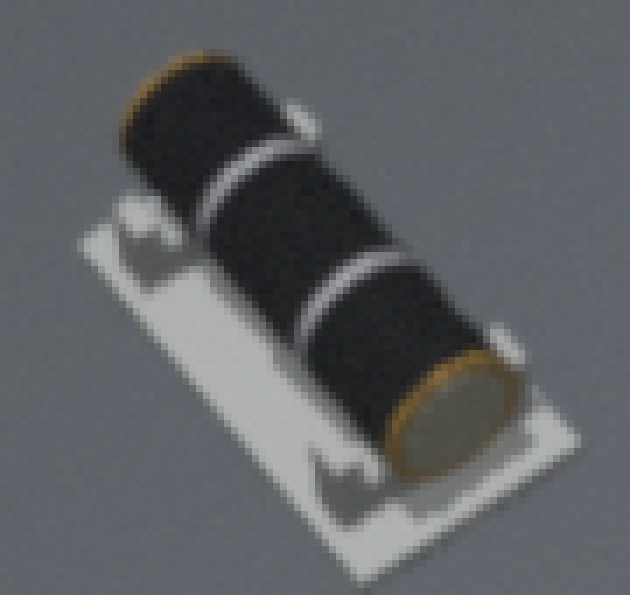

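```bash
cat >> h.py <<'E'
from scipy.spatial.transform import Rotation as Ro
def goto(p,yaw):
    """print shift (units 0.1m) and turn (units 360deg) to have TCP at p, tool down, jaws (y) along -(cover y) for yaw"""
    s=monitor.state(); q=s['orientation']; R=Ro.from_quat(np.r_[q[1:],q[0]])
    y=-np.array([-np.sin(yaw),np.cos(yaw),0]); x=np.array([0,0,-1.]); T=np.c_[x,y,np.cross(x,y)]
    rv=(R.inv()*Ro.from_matrix(T)).as_rotvec()/(2*np.pi)
    d=R.inv().apply(np.asarray(p)-s['ee_pos'])/.1
    print('t',round(s['time_s'],2),'pos',s['ee_pos'].round(4),'F',s['contact_force'].round(2),'gap',round(s['finger_gap'],4),'q',s['joints'].round(2)); print('shift',d.round(3),'turn',rv.round(4))
E
python3 -m inch '[[0,-0.7,-1,0.02,0,0],[0,-0.7,-1,0.04,0,0],[0,-0.7,-1,0.06,0,0],[0,-0.7,-1,0.082,0,0]]' 1 40
python3 -c "
from h import *
goto([.6236,.0032,.2],-.135)"
```

```text
time_s: 0.5
ee_pos: [0.3123, -0.4959, 0.255]
orientation: [-0.049, 0.706, -0.044, -0.705]
contact_force: [0.1, -0.1, 0.2]
finger_gap: 0.0855
t 0.5 pos [ 0.3123 -0.4959  0.255 ] F [ 0.13 -0.14  0.22] gap 0.0855 q [ 0.9   0.52  0.11  1.62 -0.07  1.01 -0.66]
shift [ 0.586 -5.352 -2.432] turn [ 0.0006 -0.      0.0011]
```

```bash
python3 -m inch '[[0,-1,-0.45,0,0,0.001],[0,-1,-0.45,0,0,0.001],[0,-1,-0.45,0,0,0.001]]'
python3 -m inch '[[0,-1,-0.45,0,0,0],[0,-1,-0.45,0,0,0],[0,-1,-0.45,0,0,0]]'
python3 -m inch '[[0,-1,-0.45,0,0,0],[0,-1,-0.45,0,0,0],[0,-1,-0.45,0,0,0]]'
python3 -m inch '[[0,-1,-0.45,0,0,0],[0,-1,-0.45,0,0,0],[0,-1,-0.45,0,0,0]]' |tail -3
python3 -c "
from h import *
goto([.6236,.0032,.2],-.135)"
```

```text
time_s: 0.8
ee_pos: [0.3741, -0.3965, 0.2551]
orientation: [-0.045, 0.706, -0.041, -0.705]
contact_force: [-0.2, 0.4, 0.3]
finger_gap: 0.0853
time_s: 1.1
ee_pos: [0.4341, -0.2969, 0.2554]
orientation: [-0.044, 0.707, -0.037, -0.705]
contact_force: [-0.4, -0.9, -0.5]
finger_gap: 0.0854
time_s: 1.4
ee_pos: [0.493, -0.1963, 0.2561]
orientation: [-0.042, 0.707, -0.032, -0.705]
contact_force: [0.6, 0.7, 0.0]
finger_gap: 0.0853
orientation: [-0.04, 0.708, -0.027, -0.705]
contact_force: [-0.1, -0.2, 0.0]
finger_gap: 0.0855
t 1.7 pos [ 0.5506 -0.0948  0.2573] F [-0.14 -0.16  0.  ] gap 0.0855 q [ 0.11  0.47  0.04  1.7  -0.04  0.98 -1.49]
shift [ 0.594 -1.034 -0.631] turn [ 0.0062 -0.0005  0.0029]
```

```bash
python3 -m inch '[[0.3,-1,-0.63,0.006,0,0.003],[0.5,-1,-0.63,0.006,0,0.003],[0.59,-1,-0.63,0.006,0,0.003],[0.59,-1,-0.63,0.006,0,0.003],[0.59,-1,-0.63,0.006,0,0.003]]'
python3 -c "
from h import *
goto([.6236,.0032,.110],-.135)
cv2.imwrite('pics/t1.png',cv2.resize(optics.read_camera('side')[150:330,220:420,::-1],None,fx=3,fy=3))"
```

```text
time_s: 2.2
ee_pos: [0.6226, -0.0004, 0.199]
orientation: [-0.046, 0.706, -0.047, -0.705]
contact_force: [-0.6, 0.4, 0.2]
finger_gap: 0.0853
t 2.2 pos [ 6.226e-01 -4.000e-04  1.990e-01] F [-0.64  0.4   0.24] gap 0.0853 q [-0.07  0.63  0.05  1.58 -0.04  0.93 -1.71]
shift [ 0.889 -0.038 -0.005] turn [ 0.0004 -0.0001 -0.0003]
```

View pics/t1.png

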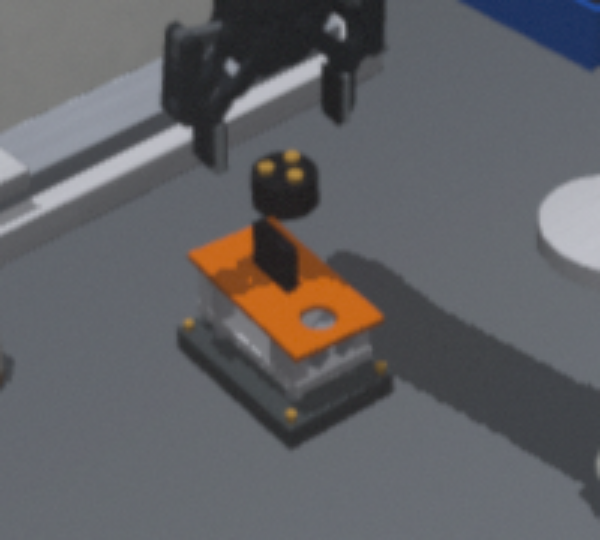

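The gripper is above the fin with its jaws across it, so I descend and grip.

```bash
python3 -m inch '[[0.4,-0.038,-0.005,0,0,0],[0.7,-0.038,-0.005,0,0,0],[0.85,-0.038,-0.005,0,0,0],[0.89,-0.038,-0.005,0,0,0],[0.89,-0.038,-0.005,0,0,0]]'
python3 -m inch '[[0,0,0,0,0,0],[0,0,0,0,0,0],[0,0,0,0,0,0],[0,0,0,0,0,0],[0,0,0,0,0,0],[0,0,0,0,0,0],[0,0,0,0,0,0],[0,0,0,0,0,0]]' 0 50
python3 -c "
from h import *
goto([.6236,.0032,.110],-.135)"
```

```text
time_s: 2.75
ee_pos: [0.6241, -0.0005, 0.1119]
orientation: [-0.047, 0.707, -0.05, -0.704]
contact_force: [0.6, 0.5, -0.3]
finger_gap: 0.0854
time_s: 3.55
ee_pos: [0.6244, -0.0001, 0.1122]
orientation: [-0.048, 0.707, -0.05, -0.704]
contact_force: [0.0, 0.9, 2.8]
finger_gap: 0.0089
t 3.55 pos [ 6.244e-01 -1.000e-04  1.122e-01] F [0.01 0.95 2.76] gap 0.0089 q [-0.06  0.73  0.05  1.66 -0.04  0.75 -1.71]
shift [ 0.022 -0.032  0.012] turn [-0.0004 -0.0006 -0.0004]
```

```bash
python3 -m inch '[[-0.15,0,0,0,0,0],[-0.35,0,0,0,0,0],[-0.6,0,0,0,0,0],[-0.8,0,0,0,0,0],[-0.8,0,0,0,0,0],[-0.8,0,0,0,0,0]]'
python3 -c "
from h import *
goto([.6236,.0032,.20],-.135)
for n in ('side','top'):
  I=optics.read_camera(n); cv2.imwrite(f'pics/{n}2.png',I[:,:,::-1])
  c=(220,100) if n=='side' else (220,130)
  cv2.imwrite(f'pics/{n}2c.png',cv2.resize(I[c[1]:c[1]+200,c[0]:c[0]+240,::-1],None,fx=3,fy=3))"
```

```text
time_s: 4.15
ee_pos: [0.6235, -0.0, 0.1913]
orientation: [-0.047, 0.706, -0.05, -0.705]
contact_force: [-0.3, 0.3, -1.5]
finger_gap: 0.0092
t 4.15 pos [ 0.6235 -0.      0.1913] F [-0.31  0.32 -1.52] gap 0.0092 q [-0.07  0.64  0.05  1.59 -0.04  0.92 -1.71]
shift [-0.087 -0.032  0.003] turn [-0.0004 -0.0004 -0.0005]
```

View pics/side2c.png

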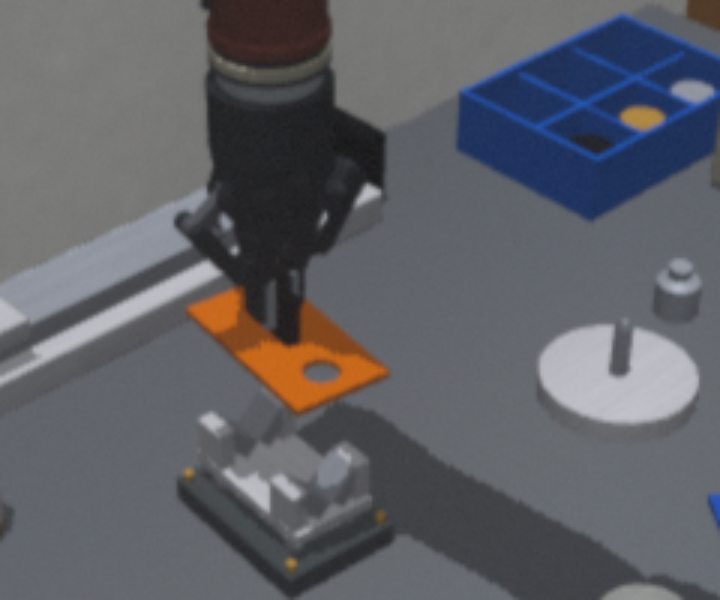

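View pics/top2c.png

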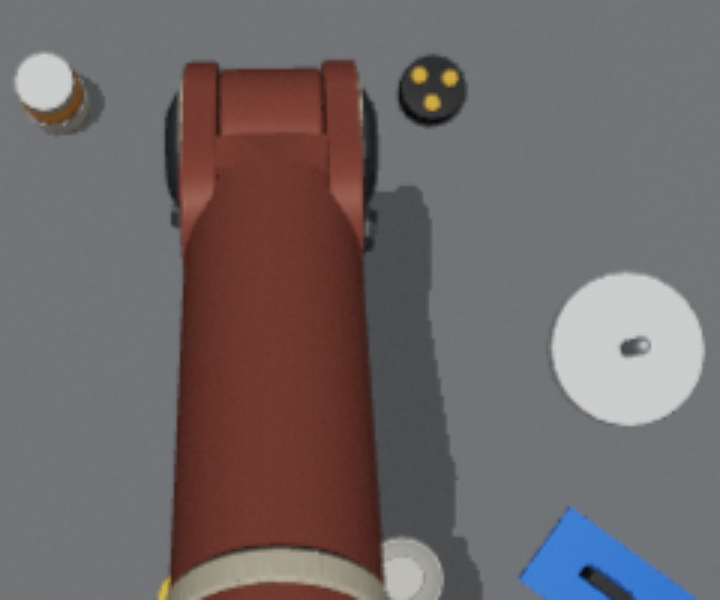

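```bash
cat >> h.py <<'E'
def eye_side(I,zmid,roi=None):
    H=hsv(I); m=((H[...,0]>3)&(H[...,0]<20)&(H[...,1]>170)&(H[...,2]>60))
    if roi: 
        k=np.zeros_like(m);x0,y0,x1,y1=roi;k[y0:y1,x0:x1]=1;m&=k
    m,s,c=big(m); cs,hi=cv2.findContours(m.astype(np.uint8),cv2.RETR_CCOMP,cv2.CHAIN_APPROX_NONE)
    hs=[c for c,h in zip(cs,hi[0]) if h[3]>=0 and cv2.contourArea(c)>30]
    for c in hs:
        e=cv2.fitEllipse(c); M=cv2.moments(c); u=(M['m10']/M['m00'],M['m01']/M['m00'])
        print('hole',np.round(u,1),'axes',np.round(e[1],1),'->',onz('side',u,zmid).round(4))
    o=max(cs,key=cv2.contourArea); ap=cv2.approxPolyDP(o,5,True)[:,0]; print('corners',ap.tolist())
    return m
E
python3 - <<'E'
from h import *
I=cv2.imread('pics/side2.png')[:,:,::-1].copy()
eye_side(I,.156,(260,180,370,250))
I=cv2.imread('pics/side0.png')[:,:,::-1].copy()
eye_side(I,.0765,(260,180,370,300))
print(proj('side',[.554,-.2747,.067]),proj('side',[.554,-.2747,.02]))
E
```

```text
hole [326.7 224. ] axes [ 8.4 13.6] -> [0.5716 0.0072 0.156 ]
corners [[283, 202], [319, 237], [348, 224], [322, 201], [318, 215], [300, 196]]
hole [325.5 255.9] axes [ 8.9 13.5] -> [0.5734 0.0085 0.0765]
corners [[283, 235], [318, 269], [346, 256], [311, 222], [319, 233], [317, 247], [304, 237], [303, 226]]
[426.776766   206.54610663] [424.61226565 223.50390493]
```

The cover is held level. In the side view its eye is at (327,224), which gives an eye-to-TCP offset of about (-51.5, +7.5) mm. Next I carry it over to the post.

```bash
python3 -c "
from h import *
goto([.6055,-.282,.19],-.135)"
python3 -m inch '[[0,0.25,0.03,0,0,0],[0,0.5,0,0,0,0],[0,0.75,-0.05,0,0,0],[0,1,-0.07,0,0,0]]' |head -2
python3 -m inch '[[0,0.3,-0.02,0,0,0],[0,0.65,-0.05,0,0,0],[0,1,-0.07,0,0,0]]'|head -2
python3 -m inch '[[0,0.3,-0.02,0,0,0],[0,0.5,-0.05,0,0,0],[0,0.7,-0.06,0,0,0],[0,0.7,-0.06,0,0,0]]'|head -3
python3 -c "
from h import *
goto([.6055,-.282,.19],-.135)"

```

```text
t 4.25 pos [0.6229 0.     0.1903] F [-0.29  0.29 -0.9 ] gap 0.0092 q [-0.07  0.64  0.05  1.59 -0.04  0.92 -1.71]
shift [ 0.012  2.818 -0.215] turn [-0.0004 -0.     -0.0005]
time_s: 4.65
ee_pos: [0.6154, -0.1008, 0.1888]
time_s: 4.95
ee_pos: [0.6077, -0.2016, 0.1871]
time_s: 5.35
ee_pos: [0.6029, -0.2756, 0.1865]
orientation: [0.048, -0.703, 0.052, 0.708]
t 5.35 pos [ 0.6029 -0.2756  0.1865] F [-0.84 -0.86 -1.47] gap 0.0091 q [ 0.37  0.7   0.04  1.46 -0.03  0.98 -1.3 ]
shift [-0.034  0.06  -0.034] turn [-0.0009  0.0012 -0.0009]
```

```bash

python3 -m inch '[[-0.02,0.06,-0.034,-0.001,0.001,-0.001],[-0.02,0.06,-0.034,-0.001,0.001,-0.001],[-0.02,0.065,-0.034,-0.001,0.001,-0.001],[-0.02,0.065,-0.034,-0.001,0.001,-0.001]]'|tail -3
python3 - <<'E'
from h import *
goto([.6055,-.282,.19],-.135)
I=optics.read_camera('side'); T=optics.read_camera('top'); cv2.imwrite('pics/side3.png',I[:,:,::-1]);cv2.imwrite('pics/top3.png',T[:,:,::-1])
z=monitor.state()['ee_pos'][2]-.038
eye_side(I,z+.0025,(350,120,480,250)); print(z)
cv2.imwrite('pics/s3c.png',cv2.resize(I[130:260,340:500,::-1],None,fx=4.5,fy=4.5)); cv2.imwrite('pics/t3c.png',cv2.resize(T[150:350,330:530,::-1],None,fx=3,fy=3))
E
```

```text
orientation: [0.048, -0.705, 0.046, 0.706]
contact_force: [-0.0, 0.0, -1.3]
finger_gap: 0.0088
t 5.75 pos [ 0.6058 -0.2811  0.1886] F [-0.04  0.02 -1.35] gap 0.0088 q [ 0.38  0.71  0.04  1.45 -0.03  0.99 -1.28]
shift [-0.014  0.01   0.002] turn [0.0003 0.0001 0.0003]
hole [431.2 173.3] axes [ 7.6 12.5] -> [ 0.5542 -0.2754  0.1531]
corners [[388, 157], [426, 183], [449, 173], [425, 157], [418, 166], [407, 159], [407, 150]]
0.1506403514483544
```

View pics/s3c.png

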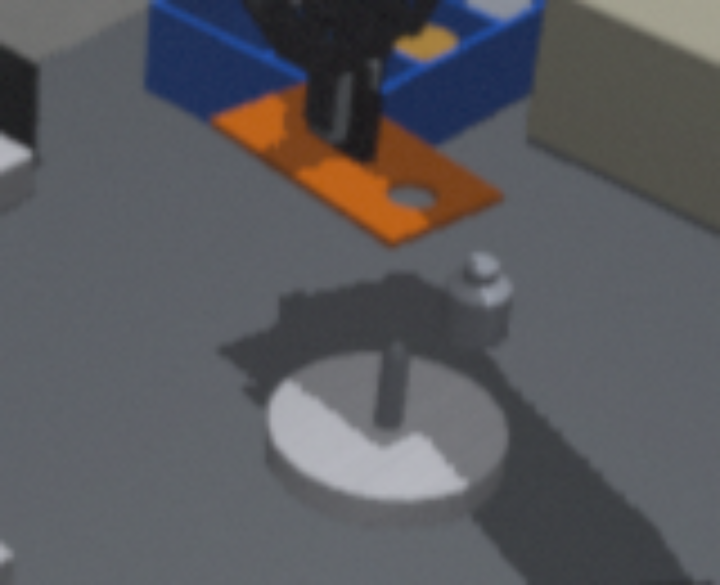

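View pics/t3c.png

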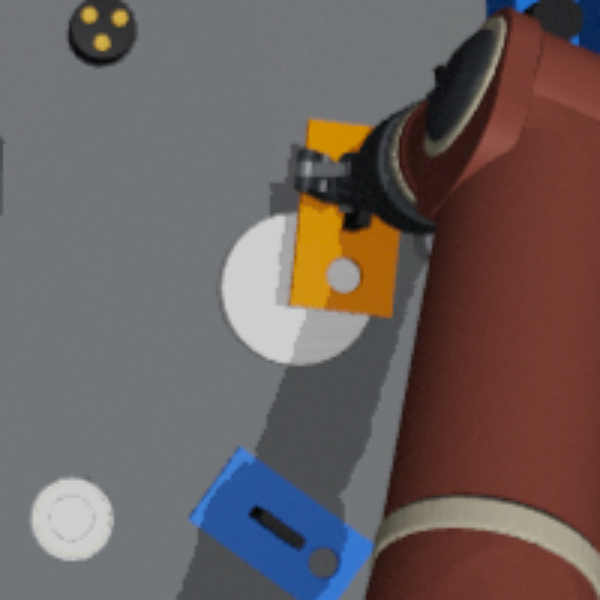

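```bash
python3 - <<'E'
from h import *
print('eye',onz('top',(330+344/3,150+275/3),.153), tri((330+344/3,150+275/3),(431.2,173.3)))
I=cv2.imread('pics/side0.png')[:,:,::-1]; g=cv2.cvtColor(I,cv2.COLOR_RGB2GRAY)
print(g[200:232,416:440])
T=cv2.cvtColor(cv2.imread('pics/top0.png'),cv2.COLOR_BGR2GRAY); print(T[238:252,422:442])
E
```

```text
eye [ 0.55454052 -0.27449709  0.153     ] (array([ 0.55415964, -0.27473456,  0.15334577]), np.float64(0.000972199172445794))
[[ 97  95  96  96  95  96  96  95  95  96  96  96  97  96  95  97  96  94
   94  97  95  86  68  67]
 [ 96  95  95  96  94  97  97  96  97  98  96  97  97  96  97  95  96  96
   98  96  92  82  66  67]
 [ 96  96  97  97  96  95  98  97  97  97  97  98  97  96  96  97  96  97
   96  95  92  82  67  67]
 [ 96  98  95  96  96  97  95  98  97  99  97  96  99  97  96  96  98  98
   95  96  93  85  68  70]
 [ 95  95  97  97  96  96  97  96  97  97  96  96  97  97  96  96  97  96
   96  97  97  93  73  71]
 [ 97  95  94  95  97  98  98  97  95  98  99 100 103  98  97  96  98  98
   98  96  95  94  88  80]
 [ 96  97  96  97  97  96  97  97  97  97  98 110 117 109  98  97  97  98
   97  96  97  97  95  90]
 [ 98 100 102 103 103 103 104 103 101  93  95 109 121 111  98  97  95  98
   97  98  97  97  97  96]
 [118 123 133 142 141 141 142 141 133  91  90  96 108 100  93 103 101 100
   99  97  98  96  97  96]
 [149 151 162 168 169 168 169 165 143  88  88  92  97  94  98 129 
[... 2748 characters left out ...]
 195 195
  195 194]
 [194 195 195 194 183 120  66  68  71  83 105 148 184 166 135 194 196 195
  195 195]
 [194 195 194 190 157  64  67  69  72  84 109 155 180 170 129 194 195 195
  195 194]
 [194 195 194 191 164  67  68  69  73  80  95 113 145 138 149 195 195 196
  195 194]
 [194 195 196 195 185  85  66  67  67  73  90 105 112 140 179 195 195 195
  194 195]
 [195 194 194 196 188 148 107 106 110 126 142 157 166 195 195 194 194 195
  194 194]
 [194 194 195 195 195 192 174 175 179 194 195 195 194 195 194 195 195 195
  195 195]
 [195 195 194 194 194 195 195 195 195 194 194 195 195 194 194 195 195 194
  194 194]
 [194 195 195 195 195 194 195 195 195 194 195 195 196 195 195 195 195 195
  195 194]]
```

```bash
python3 - <<'E'
from h import *
print(tri((434.2,244.8),(428,206.5)), onz('top',(434.2,244.8),.067),onz('side',(428,206.5),.067))
goto([.6055,-.282,.115],-.135)
E
```

```text
(array([ 0.55241654, -0.2753653 ,  0.06760282]), np.float64(0.0019156572463524242)) [ 0.55315925 -0.27486488  0.067     ] [ 0.55229616 -0.27681226  0.067     ]
t 5.85 pos [ 0.6057 -0.2814  0.1886] F [ 0.39 -0.35 -0.58] gap 0.0093 q [ 0.38  0.71  0.04  1.45 -0.03  0.99 -1.28]
shift [0.736 0.007 0.   ] turn [0.0003 0.0001 0.0002]
```

```bash

python3 -m inch '[[0.2,0.01,0.015,0,0,0],[0.4,0.01,0.015,0,0,0],[0.6,0.01,0.015,0,0,0],[0.72,0.01,0.015,0,0,0],[0.75,0.01,0.015,0,0,0],[0.75,0.01,0.015,0,0,0]]'|tail -3
python3 - <<'E'
from h import *
goto([.6042,-.2822,.059],-.135)
I=optics.read_camera('side'); cv2.imwrite('pics/side4.png',I[:,:,::-1])
z=monitor.state()['ee_pos'][2]-.038
eye_side(I,z+.0025,(350,120,480,290)); print(z)
cv2.imwrite('pics/s4c.png',cv2.resize(I[150:260,340:480,::-1],None,fx=5,fy=5))
E
```

```text
orientation: [0.048, -0.705, 0.046, 0.706]
contact_force: [0.1, -0.3, -0.4]
finger_gap: 0.0092
t 6.45 pos [ 0.6042 -0.2819  0.1136] F [ 0.06 -0.27 -0.4 ] gap 0.0092 q [ 0.39  0.79  0.03  1.52 -0.03  0.84 -1.27]
shift [ 0.546  0.003 -0.001] turn [0.0003 0.0002 0.0002]
hole [428.3 202.4] axes [ 6.9 12.1] -> [ 0.552  -0.2756  0.0789]
corners [[387, 185], [424, 213], [446, 203], [423, 186], [419, 196], [410, 192], [405, 178]]
0.0763693903204544
```

View pics/s4c.png

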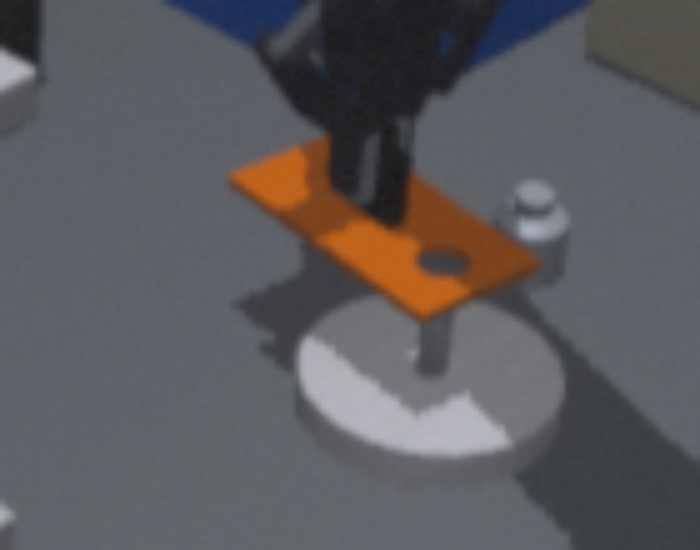

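The eye is centred over the post (hole at px (428,202), tip at (428,206)). I descend slowly.

```bash

python3 -m inch '[[0.08,0,0,0,0,0],[0.16,0,0,0,0,0],[0.24,0,0,0,0,0],[0.24,0,0,0,0,0]]'|tail -4
python3 -m inch '[[0.08,0,0,0,0,0],[0.16,0,0,0,0,0],[0.24,0,0,0,0,0],[0.28,0,0,0,0,0],[0.28,0,0,0,0,0]]'|tail -4
python3 - <<'E'
from h import *
goto([.6042,-.2822,.058],-.135)
I=optics.read_camera('side'); cv2.imwrite('pics/s5c.png',cv2.resize(I[150:260,340:480,::-1],None,fx=5,fy=5))
E
```

```text
ee_pos: [0.6035, -0.2817, 0.0885]
orientation: [0.048, -0.705, 0.046, 0.707]
contact_force: [-0.8, -0.2, -1.8]
finger_gap: 0.0091
ee_pos: [0.6029, -0.2814, 0.0595]
orientation: [0.048, -0.704, 0.046, 0.707]
contact_force: [-0.5, 0.3, -1.4]
finger_gap: 0.0092
t 7.4 pos [ 0.6029 -0.2814  0.0595] F [-0.47  0.31 -1.4 ] gap 0.0092 q [ 0.39  0.86  0.03  1.55 -0.03  0.74 -1.27]
shift [ 0.015  0.007 -0.014] turn [0.0003 0.0008 0.0004]
```

View pics/s5c.png

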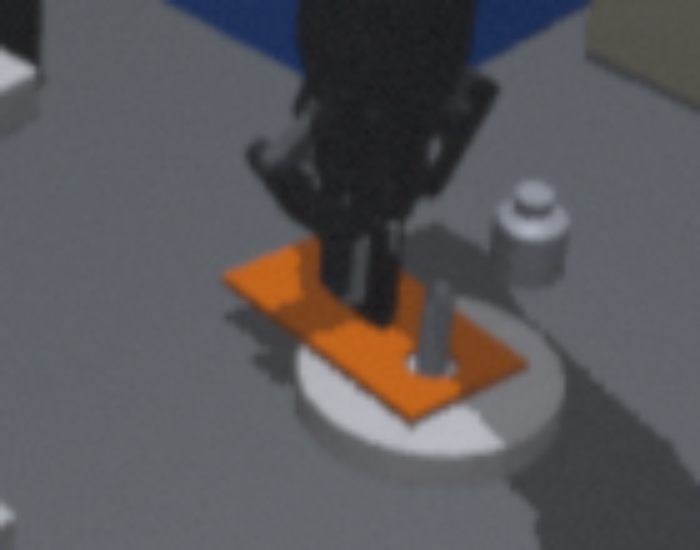

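```bash

python3 -m inch '[[0.015,0,0,0,0,0],[0.015,0,0,0,0,0]]'|tail -3
python3 -m inch '[[0,0,0,0,0,0],[0,0,0,0,0,0],[0,0,0,0,0,0],[0,0,0,0,0,0],[0,0,0,0,0,0],[0,0,0,0,0,0]]' 1
python3 -m inch '[[-0.2,0,0,0,0,0],[-0.6,0,0,0,0,0],[-1,0,0,0,0,0],[-1,0,0,0,0,0]]'|tail -4
python3 - <<'E'
from h import *
I=optics.read_camera('side'); cv2.imwrite('pics/s6c.png',cv2.resize(I[150:260,340:480,::-1],None,fx=5,fy=5))
eye_side(I,.0225,(350,120,480,290))
goto([.49,.2737,.16],-.065)
E
```

```text
orientation: [0.048, -0.704, 0.046, 0.707]
contact_force: [0.1, -0.0, -1.3]
finger_gap: 0.0092
time_s: 8.25
ee_pos: [0.6034, -0.2816, 0.0588]
orientation: [0.048, -0.704, 0.046, 0.707]
contact_force: [0.3, -0.1, 0.5]
finger_gap: 0.0855
ee_pos: [0.6075, -0.2838, 0.1658]
orientation: [-0.046, 0.709, -0.048, -0.702]
contact_force: [1.7, -1.1, 0.8]
finger_gap: 0.0853
corners [[386, 205], [421, 233], [443, 223], [431, 214], [432, 224], [422, 226], [423, 208], [415, 216], [403, 208], [404, 197]]
t 8.7 pos [ 0.6057 -0.2828  0.1626] F [ 0.01  1.1  -0.18] gap 0.0856 q [ 0.38  0.73  0.04  1.48 -0.03  0.93 -1.27]
shift [ 0.017 -5.362  1.886] turn [-0.0109 -0.0007 -0.0001]
```

View pics/s6c.png

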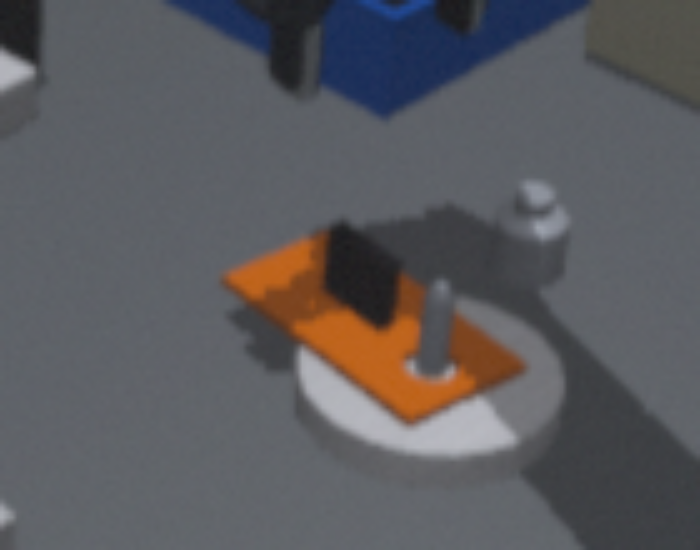

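The cover is parked flat on the foot and released. Next I move to the tray.

```bash

for i in 1; do :; done
python3 -m inch '[[-0.1,-0.5,0.18,0,0,0],[-0.2,-1,0.36,0,0,0],[-0.2,-1,0.36,0,0,0]]'|sed -n 2p
python3 -m inch '[[-0.1,-0.5,0.18,0,0,0],[-0.1,-1,0.36,0,0,0],[-0.1,-1,0.36,0,0,0]]'|sed -n 2p
python3 -m inch '[[0,-0.5,0.18,0,0,0],[0,-1,0.36,0,0,0],[0,-1,0.36,0,0,0]]'|sed -n 2p
python3 -m inch '[[0,-0.5,0.18,-0.005,0,0],[0,-1,0.36,-0.01,0,0],[0,-1,0.36,-0.01,0,0]]'|sed -n 2p
python3 -m inch '[[0,-0.5,0.18,0,0,0],[0,-1,0.36,0,0,0],[0,-1,0.36,0,0,0],[0,-1,0.36,0,0,0]]'|sed -n 2p
python3 - <<'E'
from h import *
goto([.49,.2737,.16],-.065)
I=optics.read_camera('top'); cv2.imwrite('pics/top7.png',I[:,:,::-1]); cv2.imwrite('pics/t7c.png',cv2.resize(I[150:320,160:460,::-1],None,fx=2.6,fy=2.6))
I=optics.read_camera('side'); cv2.imwrite('pics/side7.png',I[:,:,::-1]); cv2.imwrite('pics/s7c.png',cv2.resize(I[190:410,200:460,::-1],None,fx=2.6,fy=2.6))
E
```

```text
ee_pos: [0.5829, -0.1698, 0.1821]
ee_pos: [0.5579, -0.059, 0.1918]
ee_pos: [0.5314, 0.0513, 0.192]
ee_pos: [0.5038, 0.1608, 0.1929]
ee_pos: [0.47, 0.264, 0.1943]
t 10.3 pos [0.47   0.264  0.1943] F [ 0.44 -0.7   0.43] gap 0.0854 q [-0.55  0.52  0.01  1.83 -0.03  0.8  -2.12]
shift [ 0.343 -0.096 -0.2  ] turn [0.0059 0.0016 0.003 ]
```

View pics/t7c.png

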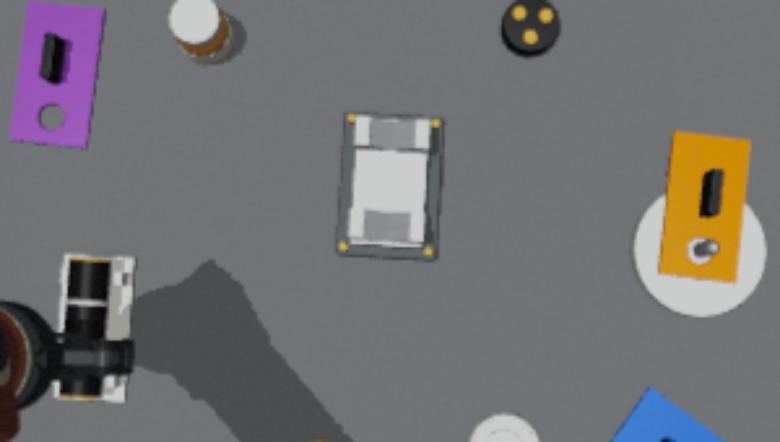

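View pics/s7c.png

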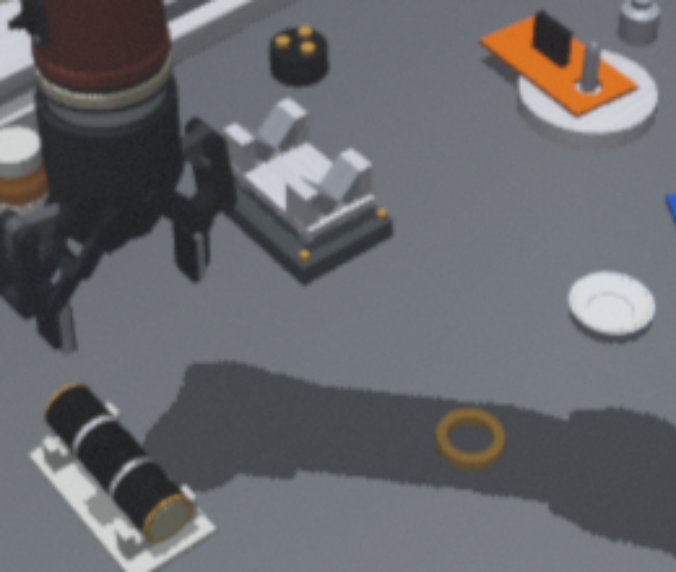

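Top view now shows the cover parked with the post through the eye at (431,246) and the nest uncovered with gold screws near (295,195), (328,197), (292,245) and (325,247). I measure the nest next.

```bash
python3 - <<'E'
from h import *
I=cv2.imread('pics/top7.png')[:,:,::-1].copy(); H=hsv(I)
m=(H[...,0]>12)&(H[...,0]<32)&(H[...,1]>120); k=np.zeros_like(m);k[185:255,285:335]=1;m&=k
n,l,s,c=cv2.connectedComponentsWithStats(m.astype(np.uint8)); print(s[1:,4])
w=H[...,2].astype(float)*H[...,1]
S=[]
for i in range(1,n):
    y,x=np.where(l==i); ww=w[l==i]; u=(np.average(x,weights=ww),np.average(y,weights=ww)); S.append(onz('top',u,.022)); print(u,S[-1])
S=np.array(S)[:,:2]; print('mean',S.mean(0))
far=S[S[:,0]>.61];near=S[S[:,0]<.61]; d=far.mean(0)-near.mean(0); print('yaw',np.arctan2(d[1],d[0]))
l_=S[S[:,1]>.005];r_=S[S[:,1]<.005];d=l_.mean(0)-r_.mean(0);print('yaw2',np.arctan2(-d[0],d[1]))
w=(H[...,1]<45)&(H[...,2]>95)&k
mm,s,c=big(w); r=cv2.minAreaRect(np.argwhere(mm)[:,::-1].astype(np.float32)); print(s,r)
cv2.imwrite('pics/n7.png',cv2.resize(I[185:255,280:340,::-1],None,fx=8,fy=8,interpolation=cv2.INTER_NEAREST))
E
```

```text
[6 8 7 5]
(np.float64(294.53320625465375), np.float64(195.02897989575578)) [0.67655177 0.03934199 0.022     ]
(np.float64(327.14360876115427), np.float64(197.1049530652451)) [ 0.67087464 -0.03731337  0.022     ]
(np.float64(291.65999172620445), np.float64(244.19782756962846)) [0.56079262 0.04696914 0.022     ]
(np.float64(324.41098164933186), np.float64(246.26631110599973)) [ 0.55511543 -0.02937957  0.022     ]
mean [0.61583362 0.00490455]
yaw -0.06711165412560505
yaw2 -0.07407352533449002
[ 285  185   50   70 3025] ((309.5, 219.5), (69.0, 49.0), 90.0)
```

View pics/n7.png

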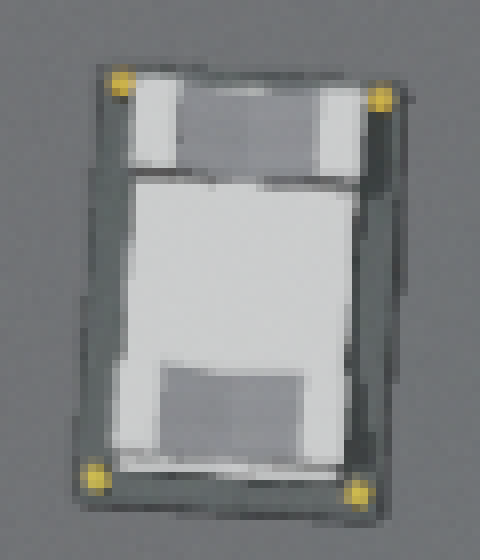

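```bash
python3 - <<'E'
from h import *
I=cv2.cvtColor(cv2.imread('pics/top7.png'),cv2.COLOR_BGR2GRAY).astype(float)
# subpixel white->grey edges of the V flanks per row
def edges(rows,xa,xb):
    out=[]
    for r in rows:
        L=I[r]; 
        def cross(x0,x1,th,sgn):
            for x in range(x0,x1,1 if x1>x0 else -1):
                st=1 if x1>x0 else -1
                if L[x]>th>=L[x+st]: return x+st*(L[x]-th)/(L[x]-L[x+st])
        a=cross(xa,xa+10,170,0); b=cross(xb,xb-10,170,0)
        if a and b: out.append((onz('top',(a,r),.074)[:2],onz('top',(b,r),.074)[:2]))
    return np.array(out)
f=edges(range(197,205),298,323); n=edges(range(233,241),296,320)
for e in(f,n): print(e.mean(0), np.linalg.norm(e.mean(0)[0]-e.mean(0)[1]))
F,N=f.mean((0,1)),n.mean((0,1)); d=F-N; print(F,N,(F+N)/2,np.arctan2(d[1],d[0]),np.linalg.norm(d))
print(I[200,296:326],I[236,294:322])
# side camera screws
S=cv2.imread('pics/side7.png')[:,:,::-1].copy();H=hsv(S); m=(H[...,0]>8)&(H[...,0]<32)&(H[...,1]>120);k=np.zeros_like(m);k[235:310,270:360]=1
nn,l,s,c=cv2.connectedComponentsWithStats((m&k).astype(np.uint8)); 
for i in range(1,nn): print(s[i,4],c[i],onz('side',c[i],.022))
E
```

```text
[[ 0.65544175  0.02223023]
 [ 0.65504925 -0.01763838]] 0.039870541898685635
[[ 0.57459676  0.02753178]
 [ 0.57417026 -0.01190808]] 0.039442168935797814
[0.6552455  0.00229592] [0.57438351 0.00781185] [0.6148145  0.00505389] -0.06810856654719993 0.08104990016553736
[153. 205. 204. 204. 203. 196. 135. 139. 140. 139. 138. 137. 138. 139.
 139. 144. 144. 144. 143. 143. 142. 143. 141. 159. 204. 204. 204. 205.
 196. 136.] [171. 204. 204. 203. 204. 193. 138. 138. 138. 138. 138. 138. 138. 138.
 140. 144. 144. 144. 142. 144. 143. 143. 144. 160. 203. 203. 203. 203.]
7 [346.28571429 272.        ] [ 0.55482117 -0.0314743   0.022     ]
8 [316.875 287.875] [0.56053834 0.04357776 0.022     ]
```

Nest centre is about (0.615, 0.005) with yaw -0.069: the V opening measures 39.7 mm (40 expected) and the V-pieces are 81 mm apart (80 expected). The barrel is at (0.490, 0.2735) with yaw about -0.065.

```bash

python3 -m inch '[[0.3,-0.09,-0.2,0.006,0.0016,0.003],[0.6,-0.09,-0.2,0.006,0.0016,0.003],[0.6,-0.09,-0.2,0.006,0.0016,0.003],[0.6,-0.09,-0.2,0.006,0.0016,0.003]]'|sed -n 2p
python3 - <<'E'
from h import *
goto([.49,.2735,.04],-.067)
I=optics.read_camera('top'); cv2.imwrite('pics/t8c.png',cv2.resize(I[210:330,140:260,::-1],None,fx=5,fy=5))
I=optics.read_camera('side'); cv2.imwrite('pics/s8c.png',cv2.resize(I[280:420,180:320,::-1],None,fx=4,fy=4))
E
```

```text
ee_pos: [0.4925, 0.2661, 0.1344]
t 10.8 pos [0.4925 0.2661 0.1344] F [ 0.03 -0.26  1.33] gap 0.0853 q [-0.56  0.63  0.03  1.82 -0.02  0.69 -2.16]
shift [ 0.943 -0.077  0.032] turn [-0.0016 -0.0001 -0.0008]
```

View pics/s8c.png

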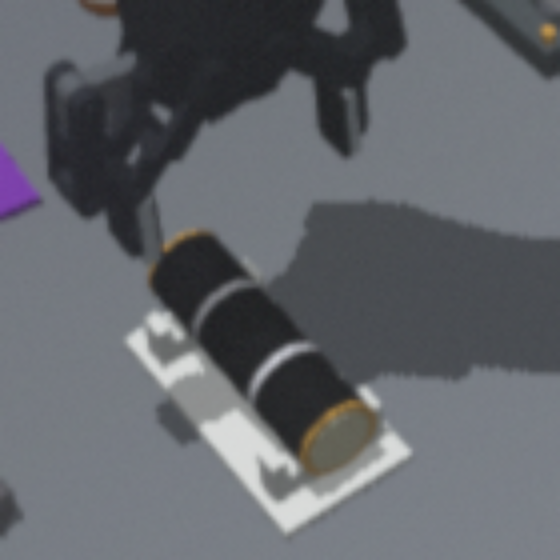

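View pics/t8c.png

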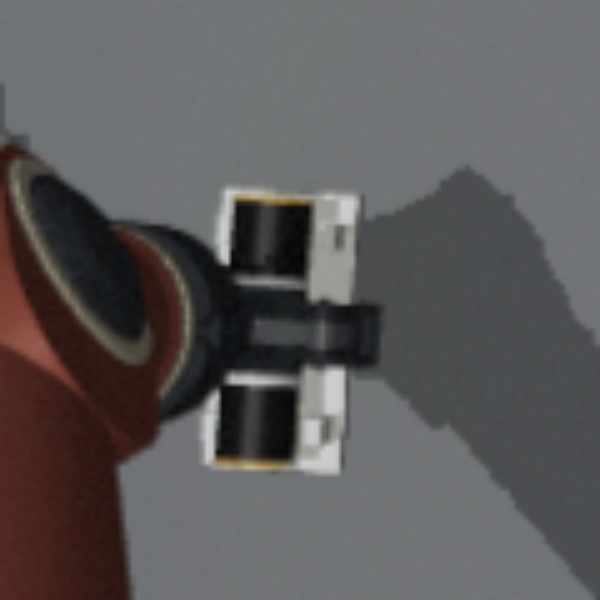

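The gripper is between the two rings, over the middle of the barrel. I descend, then close.

```bash

python3 -m inch '[[0.2,-0.08,0.03,-0.0016,0,-0.001],[0.4,-0.08,0.03,-0.0016,0,-0.001],[0.6,-0.08,0.03,-0.0016,0,-0.001],[0.75,-0.08,0.03,-0.0016,0,-0.001],[0.88,-0.08,0.03,-0.0016,0,-0.001],[0.94,-0.08,0.03,-0.0016,0,-0.001],[0.94,-0.08,0.03,-0.0016,0,-0.001]]'
python3 - <<'E'
from h import *
goto([.49,.2735,.04],-.067)
E
```

```text
time_s: 11.6
ee_pos: [0.4912, 0.2754, 0.0419]
orientation: [-0.025, 0.708, -0.022, -0.705]
contact_force: [0.2, -0.2, -0.3]
finger_gap: 0.0856
t 11.6 pos [0.4912 0.2754 0.0419] F [ 0.23 -0.19 -0.3 ] gap 0.0856 q [-0.56  0.77  0.02  1.87 -0.03  0.49 -2.16]
shift [0.019 0.02  0.01 ] turn [ 0.0002 -0.0006  0.0006]
```

```bash

python3 -m inch '[[0.02,0.015,0,0,0,0],[0.02,0.015,0,0,0,0],[0.02,0.015,0,0,0,0],[0.02,0.015,0,0,0,0],[0.02,0.015,0,0,0,0],[0.02,0.015,0,0,0,0],[0.02,0.015,0,0,0,0]]' 0 50
python3 -m inch '[[-0.2,0,0,0,0,0],[-0.4,0,0,0,0,0],[-0.7,0,0,0,0,0],[-1,0,0,0,0,0],[-1,0,0,0,0,0]]'
python3 - <<'E'
from h import *
I=optics.read_camera('side'); cv2.imwrite('pics/side9.png',I[:,:,::-1]); cv2.imwrite('pics/s9c.png',cv2.resize(I[240:420,180:360,::-1],None,fx=3.2,fy=3.2))
I=optics.read_camera('top'); cv2.imwrite('pics/top9.png',I[:,:,::-1]); cv2.imwrite('pics/t9c.png',cv2.resize(I[210:330,140:260,::-1],None,fx=4,fy=4))
goto([.615,.0045,.16],-.069)
E
```

```text
time_s: 12.3
ee_pos: [0.4914, 0.2739, 0.0405]
orientation: [-0.025, 0.708, -0.022, -0.705]
contact_force: [-1.2, -1.4, 4.9]
finger_gap: 0.0347
time_s: 12.8
ee_pos: [0.4931, 0.2749, 0.144]
orientation: [-0.026, 0.711, -0.02, -0.703]
contact_force: [0.9, 0.8, -1.4]
finger_gap: 0.0346
t 12.9 pos [0.4906 0.2736 0.1404] F [-0.56  0.11 -2.43] gap 0.0349 q [-0.56  0.62  0.03  1.82 -0.03  0.7  -2.16]
shift [-0.201  2.603 -1.418] turn [ 0.0006 -0.0007  0.0007]
```

View pics/s9c.png

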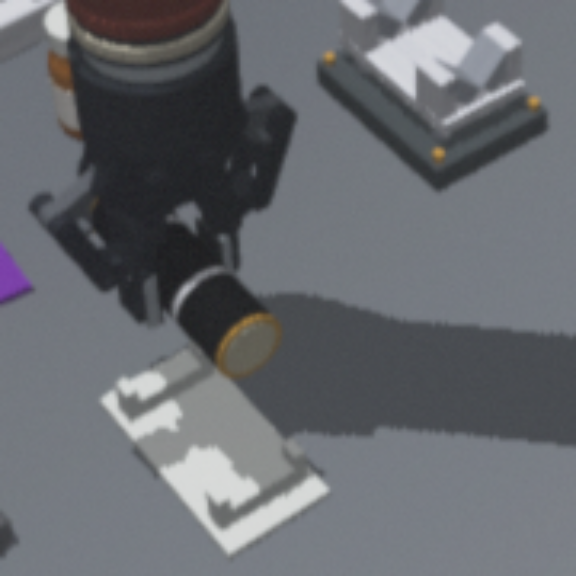

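View pics/t9c.png

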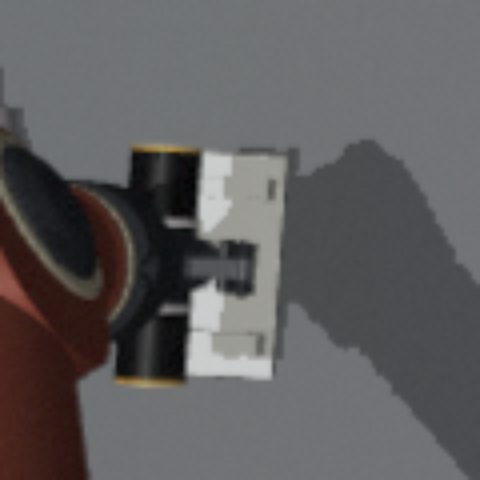

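```bash
python3 - <<'E'
from h import *
for z in(.136,.145): print([onz('top',(140+a/4-.4,210+b/4-.4),z).round(4) for a,b in((166,149),(150,383),(158,266))])
I=cv2.imread('pics/top9.png')[:,:,::-1].copy();H=hsv(I);k=np.zeros(H.shape[:2],bool);k[240:312,166:195]=1
m=k&(H[...,0]>8)&(H[...,0]<32)&(H[...,1]>110)&(H[...,2]>60)
n,l,s,c=cv2.connectedComponentsWithStats(m.astype(np.uint8))
for i in range(1,n): print(s[i],c[i],onz('top',c[i],.143))
E
```

```text
[array([0.5508, 0.273 , 0.136 ]), array([0.4298, 0.2799, 0.136 ]), array([0.49  , 0.2765, 0.136 ])]
[array([0.5503, 0.2706, 0.145 ]), array([0.4304, 0.2774, 0.145 ]), array([0.4901, 0.274 , 0.145 ])]
[173 247  15   1  15] [180. 247.] [0.55012567 0.27336061 0.143     ]
[169 304   7   2  13] [171.76923077 304.53846154] [0.4320694  0.28890546 0.143     ]
[177 304   8   2   9] [180.22222222 304.88888889] [0.4311379  0.27161308 0.143     ]
```

```bash

python3 -m inch '[[-0.1,0.25,-0.14,0,0,0],[-0.1,0.5,-0.28,0,0,0],[-0.1,0.75,-0.42,0,0,0],[-0.1,1,-0.55,0,0,0]]' |sed -n 2p
python3 -m inch '[[0,0.3,-0.16,0,0,0],[0,0.6,-0.33,0,0,0],[0,0.9,-0.49,0,0,0]]' |sed -n 2p
python3 -c "
from h import *
goto([.615,.0045,.14],-.069)"
```

```text
ee_pos: [0.5381, 0.1688, 0.1481]
ee_pos: [0.5803, 0.0745, 0.1455]
t 13.6 pos [0.5803 0.0745 0.1455] F [ 1.34  0.4  -0.8 ] gap 0.0349 q [-0.16  0.64  0.    1.74 -0.01  0.76 -1.79]
shift [ 0.052  0.676 -0.392] turn [0.0006 0.0006 0.0003]
```

```bash

python3 -m inch '[[0.05,0.3,-0.18,0,0,0],[0.05,0.6,-0.36,0,0,0],[0.05,0.67,-0.4,0,0,0],[0.05,0.67,-0.4,0,0,0],[0.05,0.67,-0.4,0,0,0]]' |sed -n 2p
python3 - <<'E'
from h import *
goto([.615,.0045,.10],-.069)
I=optics.read_camera('side'); cv2.imwrite('pics/side10.png',I[:,:,::-1]); cv2.imwrite('pics/s10c.png',cv2.resize(I[160:310,230:400,::-1],None,fx=4.4,fy=4.4))
E
```

```text
ee_pos: [0.6146, 0.007, 0.1389]
t 14.1 pos [0.6146 0.007  0.1389] F [-0.73  0.72 -1.08] gap 0.0346 q [-0.04  0.69 -0.01  1.66 -0.    0.8  -1.68]
shift [ 0.389  0.026 -0.009] turn [0.0009 0.0011 0.0006]
```

View pics/s10c.png

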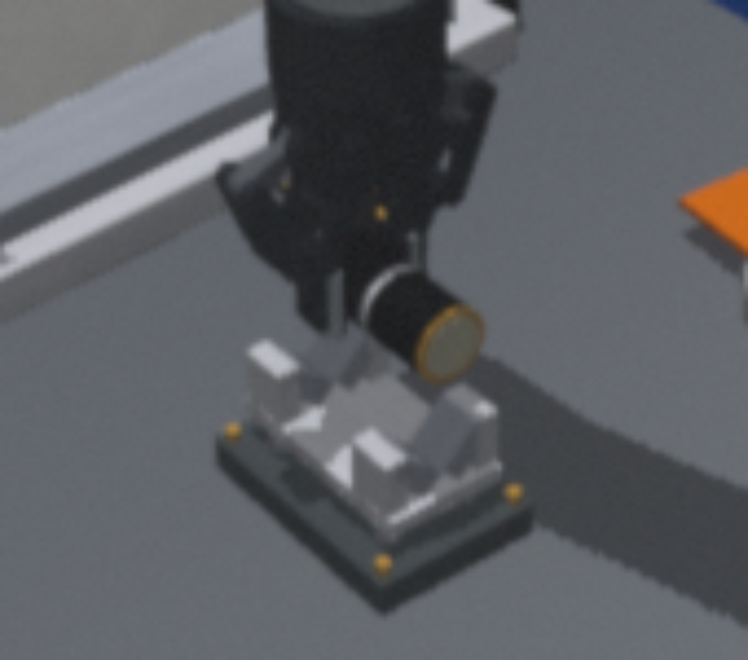

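```bash

python3 -m inch '[[0.15,0.026,-0.005,0,0.001,0],[0.3,0.026,-0.005,0,0.001,0],[0.42,0.026,-0.005,0,0.001,0],[0.48,0.026,-0.005,0,0.001,0],[0.48,0.026,-0.005,0,0.001,0]]' 
python3 - <<'E'
from h import *
goto([.615,.0045,.084],-.069)
I=optics.read_camera('side'); cv2.imwrite('pics/s11c.png',cv2.resize(I[160:310,230:400,::-1],None,fx=4.4,fy=4.4))
E
```

```text
time_s: 14.65
ee_pos: [0.6139, 0.0063, 0.0903]
orientation: [0.023, -0.706, 0.02, 0.708]
contact_force: [-0.4, 0.5, -0.5]
finger_gap: 0.0351
t 14.65 pos [0.6139 0.0063 0.0903] F [-0.42  0.55 -0.48] gap 0.0351 q [-0.04  0.75 -0.01  1.69  0.    0.7  -1.68]
shift [ 0.063  0.017 -0.012] turn [0.0013 0.0004 0.0007]
```

View pics/s11c.png

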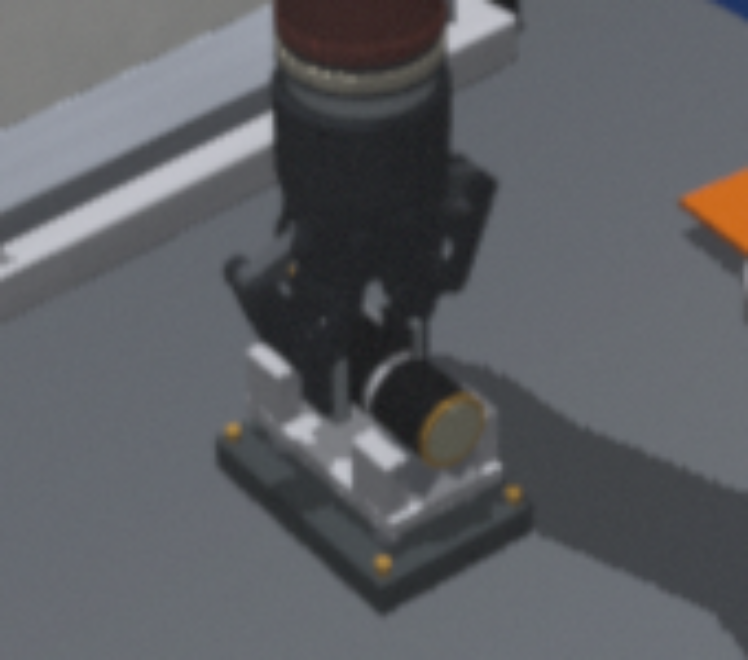

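```bash

python3 -m inch '[[0.02,0.015,-0.01,0.001,0,0],[0.04,0.015,-0.01,0.001,0,0],[0.04,0.015,-0.01,0.001,0,0]]' |sed -n '2p;4p'
python3 -m inch '[[0.01,0,0,0,0,0],[0.02,0,0,0,0,0],[0.02,0,0,0,0,0]]' |sed -n '2p;4p'
python3 -m inch '[[0.01,0,0,0,0,0],[0.01,0,0,0,0,0]]' |sed -n '2p;4p'
python3 -c "
from h import *
goto([.615,.0045,.084],-.069)"
```

```text
ee_pos: [0.6156, 0.0043, 0.0872]
contact_force: [0.2, 0.3, -1.9]
ee_pos: [0.6156, 0.0041, 0.0852]
contact_force: [-0.4, 1.3, -1.8]
ee_pos: [0.6158, 0.0038, 0.0845]
contact_force: [0.4, -0.5, 1.1]
t 15.5 pos [0.6158 0.0038 0.0845] F [ 0.44 -0.55  1.09] gap 0.0345 q [-0.04  0.76 -0.01  1.69  0.    0.68 -1.68]
shift [ 0.005 -0.007  0.009] turn [ 0.0001 -0.0001  0.0006]
```

Contact has just begun near the expected height. I let go so the barrel settles in the V, and back off.

```bash

python3 -m inch '[[0,0,0,0,0,0],[0,0,0,0,0,0],[0,0,0,0,0,0],[0,0,0,0,0,0],[0,0,0,0,0,0]]' 1 |tail -4
python3 -m inch '[[-0.2,0,0,0,0,0],[-0.5,0,0,0,0,0],[-0.8,0,0,0,0,0],[-0.8,0,0,0,0,0]]' |tail -4
python3 - <<'E'
from h import *
goto([.6155,.0045,.14],-.069)
I=optics.read_camera('side'); cv2.imwrite('pics/side12.png',I[:,:,::-1]); cv2.imwrite('pics/s12c.png',cv2.resize(I[160:310,230:400,::-1],None,fx=4.4,fy=4.4))
E
```

```text
ee_pos: [0.6159, 0.0039, 0.0845]
orientation: [-0.025, 0.707, -0.023, -0.706]
contact_force: [0.3, -0.2, -0.2]
finger_gap: 0.0854
ee_pos: [0.6188, 0.0036, 0.1691]
orientation: [-0.026, 0.71, -0.023, -0.703]
contact_force: [0.1, 0.6, -0.1]
finger_gap: 0.0853
t 16.4 pos [0.6188 0.0036 0.1691] F [ 0.13  0.59 -0.12] gap 0.0853 q [-0.04  0.65 -0.    1.63 -0.    0.85 -1.68]
shift [ 0.291 -0.006  0.036] turn [ 0.0001 -0.0016  0.0008]
```

View pics/s12c.png

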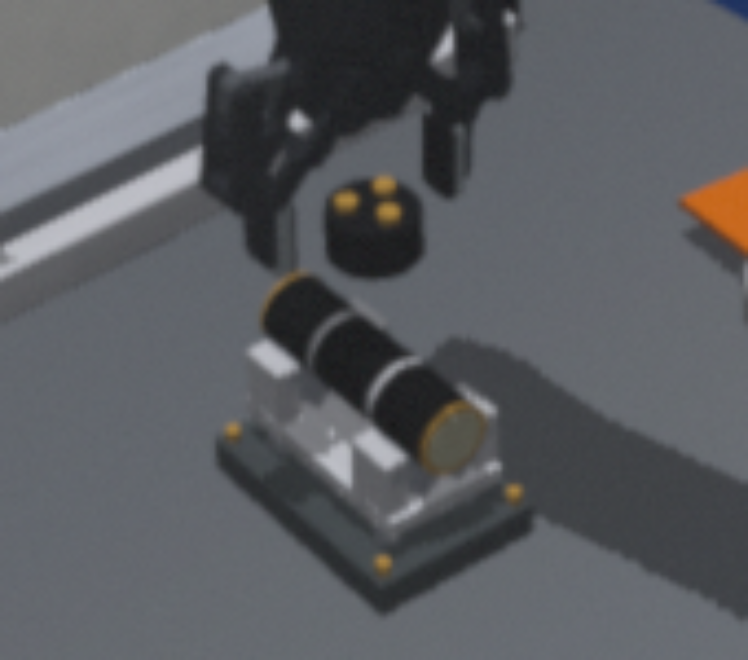

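```bash

python3 -m inch '[[0.15,-0.006,0.036,0,-0.0016,0.001],[0.25,-0.006,0.036,0,-0.0016,0.001],[0.3,-0.006,0.036,0,-0.0016,0.001],[0.3,-0.006,0.036,0,-0.0016,0.001],[0.3,-0.006,0.036,0,-0.0016,0.001],[0.3,-0.006,0.036,0,-0.0016,0.001],[0.3,-0.006,0.036,0,-0.0016,0.001],[0.3,-0.006,0.036,0,-0.0016,0.001]]' 0 60|tail -5
python3 - <<'E'
from h import *
goto([.6152,.0042,.1225],-.069)
I=optics.read_camera('side'); cv2.imwrite('pics/s13c.png',cv2.resize(I[160:310,230:400,::-1],None,fx=4.4,fy=4.4))
E
```

```text
time_s: 17.25
ee_pos: [0.6141, 0.0045, 0.1372]
orientation: [0.023, -0.705, 0.025, 0.708]
contact_force: [0.2, -0.0, -0.0]
finger_gap: -0.0003
t 17.25 pos [0.6141 0.0045 0.1372] F [ 0.19 -0.04 -0.  ] gap -0.0003 q [-0.04  0.69 -0.    1.66  0.    0.79 -1.68]
shift [ 0.147  0.002 -0.012] turn [ 0.0002  0.0006 -0.0003]
```

View pics/s13c.png

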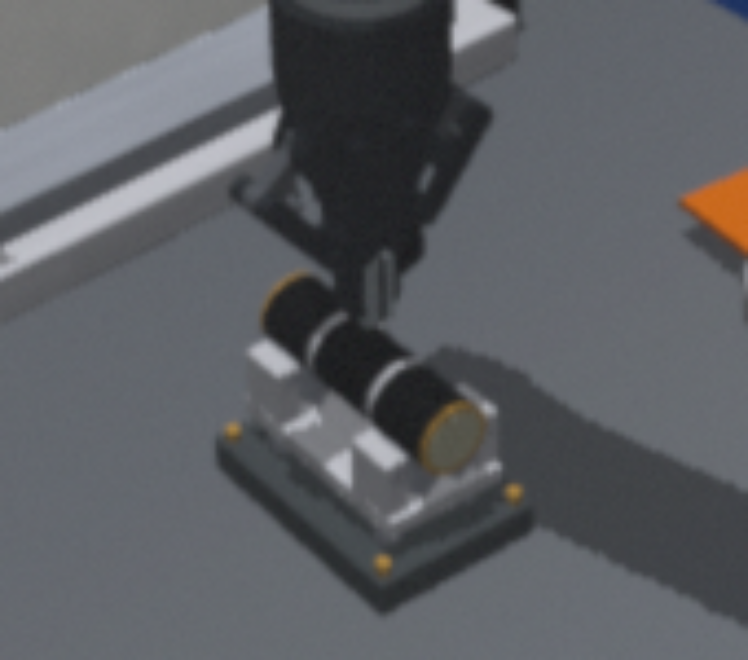

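Closed fingers are centred above the barrel. I step down while watching the force.

```bash

python3 -m inch '[[0.05,0,-0.012,0,0,0],[0.1,0,-0.012,0,0,0],[0.13,0,-0.012,0,0,0],[0.13,0,-0.012,0,0,0]]' |sed -n '2p;4p'
for i in 1 ; do :; done
python3 -m inch '[[0.01,0,0,0,0,0],[0.02,0,0,0,0,0],[0.02,0,0,0,0,0]]' |sed -n '2p;4p'
python3 -m inch '[[0.01,0,0,0,0,0],[0.01,0,0,0,0,0],[0.01,0,0,0,0,0]]' |sed -n '2p;4p'
python3 -c "
from h import *
goto([.6152,.0042,.1175],-.069)"
```

```text
ee_pos: [0.6146, 0.0044, 0.1233]
contact_force: [0.4, 0.3, 0.7]
ee_pos: [0.6149, 0.0044, 0.1218]
contact_force: [-0.3, -0.0, 3.2]
ee_pos: [0.6149, 0.0044, 0.121]
contact_force: [-0.8, 0.7, 4.3]
t 18.3 pos [0.6149 0.0044 0.121 ] F [-0.78  0.73  4.28] gap -0.0003 q [-0.04  0.71 -0.    1.67  0.    0.76 -1.68]
shift [ 0.035  0.002 -0.003] turn [ 0.0002  0.0007 -0.0003]
```

```bash

python3 -m inch '[[0.01,0,0,0,0,0],[0.02,0,0,0,0,0],[0.02,0,0,0,0,0],[0.02,0,0,0,0,0]]' |sed -n '2p;4p'
python3 -m inch '[[0.01,0,0,0,0,0],[0.015,0,0,0,0,0],[0.015,0,0,0,0,0],[0.015,0,0,0,0,0]]' |sed -n '2p;4p'
python3 - <<'E'
from h import *
goto([.6152,.0042,.1175],-.069)
F=[]
for i in range(6):
  I=optics.read_camera('side'); s=monitor.state(); F.append(np.r_[s['contact_force'],s['ee_pos'][2]])
print(np.array(F).round(4))
cv2.imwrite('pics/side14.png',I[:,:,::-1]); cv2.imwrite('pics/s14c.png',cv2.resize(I[160:310,230:400,::-1],None,fx=4.4,fy=4.4))
I=optics.read_camera('top');cv2.imwrite('pics/top14.png',I[:,:,::-1])
E
```

```text
ee_pos: [0.6149, 0.0044, 0.1193]
contact_force: [-1.5, -0.6, 6.4]
ee_pos: [0.6149, 0.0044, 0.1183]
contact_force: [-2.2, -0.4, 7.1]
t 19.1 pos [0.6149 0.0044 0.1183] F [-2.18 -0.37  7.12] gap 0.0 q [-0.04  0.72 -0.    1.67  0.    0.76 -1.68]
shift [ 0.008  0.002 -0.003] turn [ 0.0002  0.0007 -0.0003]
[[-1.5648  0.3785  6.0026  0.1183]
 [-1.5593 -0.1672  7.3217  0.1183]
 [-0.6277 -0.1242  6.0517  0.1183]
 [-1.5044  0.5453  7.0984  0.1183]
 [-2.0491 -0.0368  6.9821  0.1183]
 [-2.8066 -0.1298  5.9875  0.1183]]
```

View pics/s14c.png

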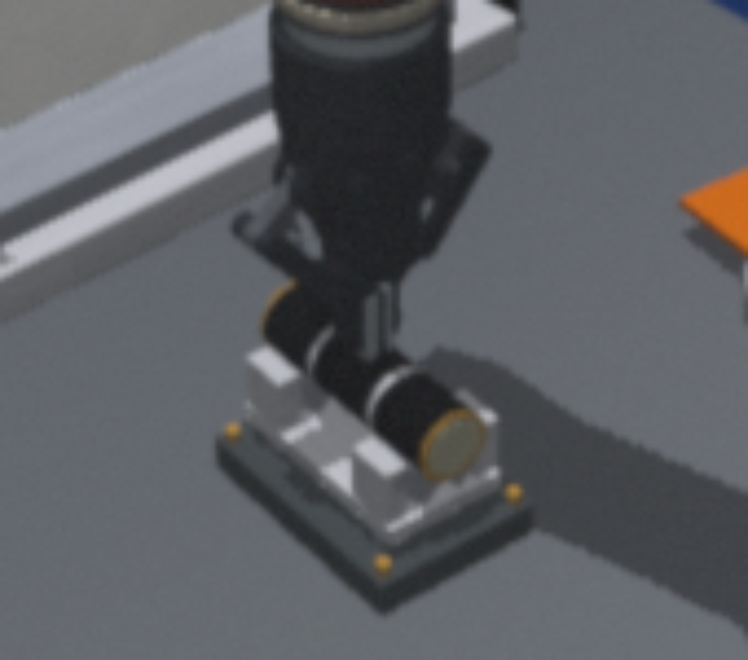

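View pics/top14.png

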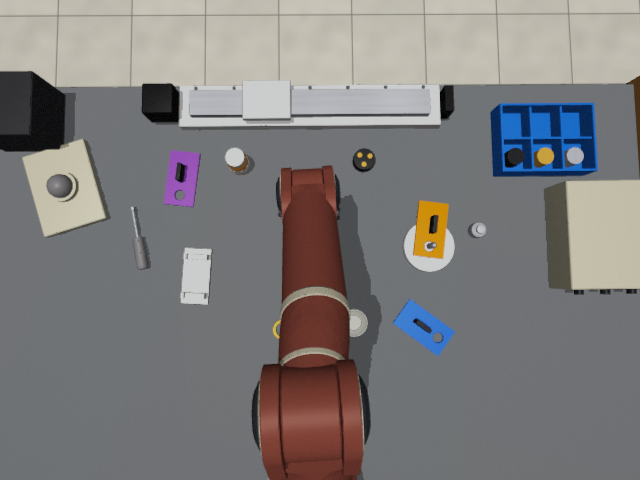

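```bash
python3 - <<'E'
from h import *
a,b=[cv2.cvtColor(cv2.imread(f'pics/side{i}.png'),cv2.COLOR_BGR2GRAY).astype(np.float32) for i in(12,14)]
for nm,(x0,y0,x1,y1) in dict(rim=(322,248,345,270),land=(284,234,300,250),landR=(308,255,324,275)).items():
    t=a[y0:y1,x0:x1]; r=cv2.matchTemplate(cv2.resize(b[y0-5:y1+8,x0-5:x1+5],None,fx=8,fy=8,interpolation=2),cv2.resize(t,None,fx=8,fy=8,interpolation=2),cv2.TM_CCOEFF_NORMED)
    _,v,_,l=cv2.minMaxLoc(r); print(nm,v,l[0]/8-5,l[1]/8-5)
print(proj('side',[.557,.009,.0795]),proj('side',[.557,.009,.0745]))
E
```

```text
rim 0.9756627082824707 0.0 1.625
land 0.9941824078559875 0.0 1.625
landR 0.9887431859970093 0.0 1.625
[331.07064302 258.95506494] [331.05980062 260.89624792]
```

```bash
python3 -c "
from workcell import robot
print(robot.finish_job())"
```

```text
the job is handed in; nothing more can be done
None
```

The cover is parked and the barrel is seated in the V and pressed. I handed the job in at about 19.5 s of the 61 s allowed; no verdict was reported.

**Cover:** I lifted the orange cover by its fin and slipped its eye over the post. The pictures show it flat on the foot with the post through the eye, and released.

**Barrel:** I took it from the tray, lowered it into the V and let go so that it settled on both flanks. I then pressed on its top with the closed fingers and held that at hand-in.

**Last checks:**
- **Sink:** two estimates differ slightly but both are inside the 2–8.5 mm limits. The drop in tool height gives about 4.4 mm. The shift of lands and rim in the side view, 1.6 px, gives about 4.2 mm, the same at all three spots, so there is no visible tilt. Both are a little under the 5 mm asked for.
- **Force and rest:** the fingers press with 6 to 7 N, with a small sideways force of about 1.5 N along x. The tool height held steady over the last readings.
- **Bystanders:** those visible in the last top view look unmoved. The spacer and dish were partly hidden by the arm there, but nothing came near them.
- **Not measured:** I could not read the contact force on each flank. I judge it from the level sink and the centred press.
- **Camera disagreement:** the two cameras differed by 2 to 3 mm in y on the nest. I relied on the V to centre the barrel.

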